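# Tighten the loose leg of an upturned kitchen riser shelf with a hex key

## Robot

A 7-joint arm with a two-finger parallel gripper is mounted at the origin on the work surface. World frame = base frame: x ahead of the robot, y to its left, z up, the work surface at z = 0. Lengths are in m, angles in rad, forces in N, time in s.
With the tool pointing down it reaches from about 0.4 to 0.75 m from the base axis. Payload 19.5 kg.
Tool frame: the origin (TCP) lies between the finger pads; the fingertips stand arm.tcp_to_tips ahead of it and the grasp point (between the pads) lies 6 mm ahead of it (arm.tcp_to_tips is the distance from the TCP to the fingertips, in m); z points along the fingers, y is the direction in which the jaws open and shut (so a half turn about z gives the same grasp; the last joint's range is limited). The gripper opens to 85 mm and grips with 20 to 120 N. Pads are 22 mm wide; open, the fingers measure 114 mm over their backs; the gripper's body (76 mm by 85 mm) begins 54 mm behind the grasp point. The pads swing forward as they close: fully open they stand 13 mm farther back than shut.
Start: joints at [-1.391, 0.707, -0.028, 1.485, 0.022, 0.951, -0.075], TCP at [0.126, 0.561, 0.256] pointing down, gripper open.
Joint ranges: [-2.71, 2.71], [-0.32, 2.16], [-1.57, 1.52], [0, 2.45], [-1.46, 4.6], [0, 2.02], [-2.83, 2.83]. Speed limits (rad/s): [1.89, 1.89, 2.57, 2.57, 3.01, 3.01, 3.01].

## Interface

Orientations are given as a unit quaternion [w, x, y, z].
In Python, from bench import arm gives the robot as it stands.
- The arm moves only by the tool drive_tool, never from a script. Its argument "motion" is text: rows parted by semicolons, each of 7 numbers parted by spaces: the turn, a rotation vector about the tool's x, y, z in rad, then the shift along the tool's x, y, z in mm, then the closure, from 0 (fully open) to 1 (shut). A call has 1 to 20 rows; each row is the pose to reach, as a shift and turn from the pose measured when the call began, along the tool's axes at that moment; what a row does not reach only later rows make up. A row lasts 1/8 s, in which the tool goes at most 62.5 mm and 10.7 degrees, less where a joint would pass 70% of its speed; a pose out of reach is approached as far as the arm can. A call with a gripper value outside its range is refused whole. The fingers move at their own pace and stop on an object; "grip_force" is the grip in N (left out, the last holds). Time passes only in rows, so rows that repeat a pose let the fingers close. It gives the time, the measured TCP pose, the force and the opening at its end, in the units of the state.
- arm.read_state(): the state, without advancing time (a new reading comes with each control period).
- arm.grab_frame(name): name is "scene" or "top" or "wrist"; returns the picture (420x560x3 uint8, red, green, blue); there is no depth.
- arm.calibration(name): a dict with "fx", "fy", "cx", "cy" (pixels), "D" ([k1, k2, p1, p2, k3] as OpenCV has them; the pictures are not rectified), "R" (3x3) and "t" (3): a world point X has camera coordinates R X + t. Camera axes: x right, y down, z forward; pixel columns grow to the right and rows downward; lengths in m; the calibration is good to about 2 mm. A picture is of the moment at which its call begins: read the wrist's pose just before it. calibration takes no time and is no camera call; for the wrist camera it gives the pose at the moment of the call.
- arm.sign_off(): hands the job in, once; it reports no verdict.
The state is a dict: "t": time; "qpos": joint angles; "qd": joint speeds; "joint_torque": joint torques, N m; "position": TCP position; "ee_rot": TCP orientation; "wrist_force": force on the tool from outside, world axes, zero at the start; "ft_torque": the same for the moment, N m; "width": opening from 0.0 (shut) to 1.0 (fully open).
Only numpy, scipy, OpenCV 4.12 (cv2) and the standard library are available. Lean on these libraries where they do the work, as an engineer would, in place of code of your own. Each camera call takes 0.05 s, during which the arm holds its last target.

## Task

The wooden riser shelf lies upside down on the worktop and one of its legs is still loose: the one with the open bore, without its grey glide. Take the thick hex key, the one with the red grip, from its stand, feel gently for the hex socket of the bolt down inside that leg without ever leaning hard on it, and once the key is fully down in the socket turn the bolt clockwise, regripping the key as often as you need, until the bolt is snug: firm, but not forced. Leave the key standing in the bolt, hands off, and leave everything else as it is.

Things in the scene. Friction and masses are not known exactly. Their poses are not given: they have to be found in the camera images.
- key: Thick hex key, about 0.4 kg, upright in a hole of the stand at the start. Steel hex shaft 14 mm across flats, 110 mm long, its last 2 mm reduced to 12 mm; on top of it a red grip 30 mm square and 45 mm high with flat sides. Origin: centre of the shaft's lower end; z points up, x and y are square to the grip's sides. Two flats of the hex face +x and -x. It stands 52 mm deep in the stand and lifts straight out.
- key_tip (a point): Centre of the lower end of the thick key's shaft (the key's origin).
- key_grip (a point): Centre of the thick key's red square grip, 134 mm above the tip: the place to hold it, across either pair of its flat sides (30 mm), so that it can be regripped every quarter turn. Pushed sideways at its tip it may tilt in a weak grip: hold it firmly.
- leg_open: The loose leg: a brown wooden post 50 mm square, 75 mm high, on the upturned board, with a round bore 32 mm wide down from its top. Origin: centre of its underside, 22 mm above the worktop; z up, the bore's axis. Any of the shelf's four legs may be the loose one; the other three are closed by a grey disc.
- bore_mouth (a point): Centre of the open bore's mouth, at the top of the loose leg, 97 mm above the worktop.
- bore_head (a point): Point on the bore's axis level with the top face of the steel bolt head in the bore, 40.5 mm below the mouth. The head is 24 mm wide and lies in an oversize hole: its axis is up to 3 mm off this point along the leg's x and up to 3 mm along its y, to be found by touch; it stays put when pushed. No gap beside the head takes the thick key.
- bore_home (a point): Point on the bore's axis where the tip of the thick key is when fully home, 14 mm below the head's top. The socket is 14.8 mm across flats, its first 2 mm opened to 16.8 mm. A key that is centred but turned wrongly catches about 4 mm below the head's top and drops home when turned to within about 6 degrees of the socket; even home it can lean by about 0.07 rad.
- bolt (a joint): Free turn of the bolt, rad, growing clockwise from above (tightening). At 0 two socket flats face the leg's +x and -x; at q the socket is turned q clockwise from that. Starts at 0.8 to 1.8 and runs with 0.1 N m of friction to its end at 4.4, where the head bears on the leg and only the clamp joint turns on. The bolt does not sink noticeably.
- clamp (a joint): How far, in rad, the bolt has been tightened on after its head began to bear: 0 until then. The key must turn it with 0.15 N m plus 0.8 N m per rad. Snug above 0.03, overtightened above 0.4; let go, it springs back to at most about 0.19 and stays there.
- stand: Wooden stand of the two keys, a fixed block 70 mm (x) by 150 mm (y) by 60 mm high, with two holes 18 mm square at y = -40 and +40 mm of its frame; the thick key may be in either. Origin: centre of its underside. It stands left or right of the shelf.
- slim_key: Thinner hex key, 10 mm across flats, with a grey grip 24 mm square, in the other hole of the stand: too small for this bolt. Leave it. In the stand the tops of both keys are 163 mm above the worktop. Origin: centre of its shaft's lower end.
- board: The shelf board, pale wood, 200 mm (x) by 340 mm (y) by 22 mm, lying fixed on the worktop. Origin: centre of its underside. The legs stand on it at x = -70 or +70 mm and y = -138 or +138 mm of its frame.
- glide: Grey plastic disc, 40 mm wide and 8 mm high, loose on the worktop: the glide that will later close the bore. Leave it. Origin: centre of its underside.
- driver: Screwdriver with a green handle lying loose on the worktop near the robot. Leave it.
- mug: White mug, 90 mm high, loose, beyond the shelf. Leave it. Origin: centre of its underside.
- jar: Amber glass jar with a black cap, 110 mm high, loose, beyond the shelf. Leave it. Origin: centre of its underside.
- bowl: Blue ceramic bowl, 130 mm wide, 50 mm high, loose, beyond the shelf. Leave it. Origin: centre of its underside.
- oil: Green glass bottle, 200 mm high, loose, beyond the shelf on the right. Leave it. Origin: centre of its underside.
Not all that is in view belongs to the job. What is shaped like the key but blue is not meant.

How it is judged:
By the outcome, as a careful person would: the job done as asked, in the order asked, and still so for the second after the job is handed in, with the robot touching nothing.
It also fails if it takes over 72 s, if anything falls off the work surface, if the arm or the gripper's body presses on something with over 40 N, if the wrist force passes 120 N, or if a joint passes its speed limit or range.

## Working session

There is one attempt and no reset: what is moved stays moved. The work goes in short steps, Python scripts to look and compute and a tool call to move; the robot and the scene stay as the last step left them, time stands still between calls to the robot, and variables do not carry over. Pictures are saved under pics/ and viewed, and the job is handed in when it is done.

Besides the shell and the picture viewer there is one more tool, called after "Request:" as name(argument=value, ...) on one line, values as JSON. drive_tool: Moves the arm, as the interface text tells. Its arguments: {"type":"object","properties":{"motion":{"type":"string"},"grip_force":{"type":"number"}},"required":["motion"]}

```bash
ls; mkdir -p pics
python3 - <<'E'
from bench import arm
import cv2
s=arm.read_state(); print(s); print(arm.tcp_to_tips)
for n in("scene","top","wrist"):
    im=arm.grab_frame(n); cv2.imwrite(f"pics/{n}0.png",im[:,:,::-1]); print(n,arm.calibration(n))
E
```

```text
pics
{'t': 0.0, 'qpos': array([-1.39073373,  0.70710521, -0.02763803,  1.48499086,  0.02200279,
        0.95093467, -0.07547136]), 'qd': array([-0.00122172,  0.00040937,  0.00012783, -0.00104037,  0.00080184,
       -0.00109033, -0.0004947 ]), 'joint_torque': array([-3.23766044e-04, -8.83230257e+01,  1.23453196e+00, -2.36164212e+01,
        1.69896218e-02,  6.64088715e-03,  8.44290355e-06]), 'position': array([0.1264088 , 0.56068208, 0.25582791]), 'ee_rot': array([-4.95278895e-05,  1.10631243e-01,  9.93861361e-01, -5.65662684e-04]), 'wrist_force': array([-1.04037116, -0.18407527, -0.61155129]), 'ft_torque': array([-0.01313002,  0.02724462,  0.00937353]), 'width': 0.9980373832388676}
0.025
scene {'fx': 507.00551080472684, 'fy': 507.00551080472684, 'cx': 278.28497977731905, 'cy': 215.75988674953115, 'D': array([-0.15048429,  0.        ,  0.        ,  0.        ,  0.        ]), 'R': array([[-0.77078746,  0.63691232,  0.01514586],
       [ 0.45120327,  0.56251865, -0.69281194],
       [-0.44978028, -0.52717689, -0.72095924]]), 't': array([ 0.44631411, -0.17874542,  1.81900218])}
top {'fx': 520.9773644007862, 'fy': 520.9773644007862, 'cx': 270.92035398469915, 'cy': 202.25123910576448, 'D': array([-0.04129655,  0.        ,  0.        ,  0.        ,  0.        ]), 'R': array([[ 5.97673355e-03, -9.99981711e-01, -9.25579741e-04],
       [-9.88827854e-01, -5.77220091e-03, -1.48950181e-01],
       [ 1.48942114e-01,  1.80547457e-03, -9.88844268e-01]]), 't': array([0.01047428, 0.58193353, 1.40241113])}
wrist {'fx': 339.44295840174334, 'fy': 339.44295840174334, 'cx': 281.74941857701674, 'cy': 209.77877724950673, 'D': array([0.00950848, 0.        , 0.        , 0.        , 0.        ]), 'R': array([[ 0.22015502,  0.97546331, -0.00176241],
       [ 0.94081635, -0.2118575 ,  0.26453922],
       [ 0.25767492, -0.05989774, -0.96437332]]), 't': array([-0.57448113, -0.03523413,  0.37888221])}
```

View pics/scene0.png

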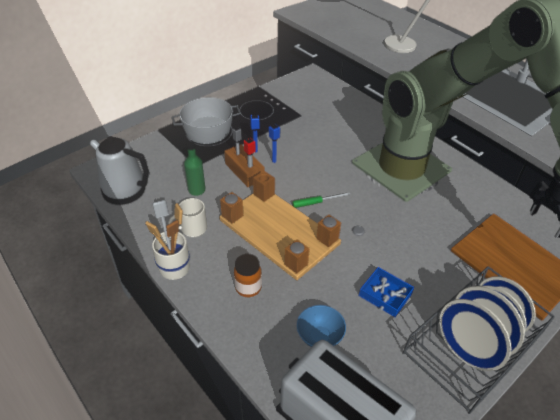

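View pics/top0.png

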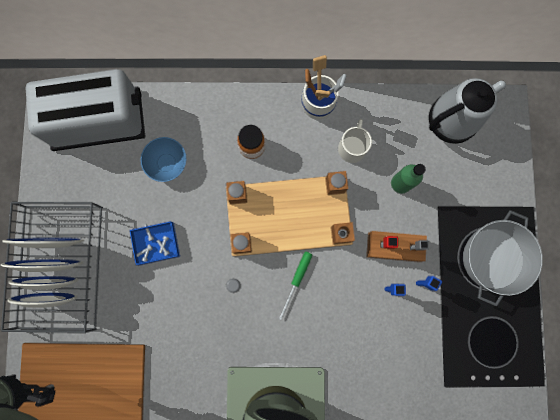

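View pics/wrist0.png

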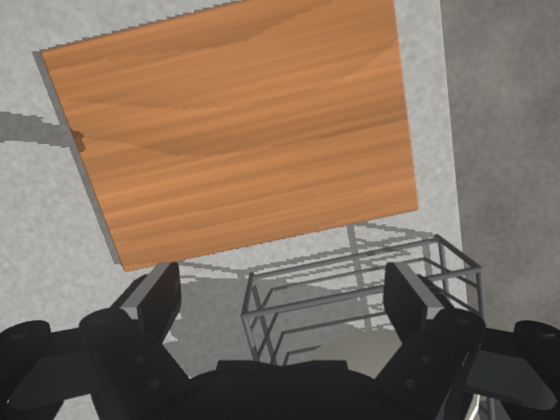

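The top view shows the open bore on the near-right leg at about (342,233). The red grip is at about (391,242) in the stand to the right, the slim key at (421,244), and the blue decoys at (397,289) and (430,283).

```bash
cat > h.py <<'E'
import numpy as np, cv2
from bench import arm
def K(c): return np.array([[c['fx'],0,c['cx']],[0,c['fy'],c['cy']],[0,0,1.]])
def ray(c,p):
    u=cv2.undistortPoints(np.array([[p]],float),K(c),c['D'])[0,0]
    R=np.array(c['R']);t=np.array(c['t'])
    d=R.T@np.array([u[0],u[1],1]); return -R.T@t,d/np.linalg.norm(d)
def plane(c,p,z):
    o,d=ray(c,p); return o+d*(z-o[2])/d[2]
def proj(c,X):
    r,_=cv2.Rodrigues(np.array(c['R'])); return cv2.projectPoints(np.array(X,float).reshape(-1,3),r,np.array(c['t']),K(c),c['D'])[0][:,0]
def tri(rs):
    A=0;b=0
    for o,d in rs:
        P=np.eye(3)-np.outer(d,d);A=A+P;b=b+P@o
    return np.linalg.solve(A,b)
def redmask(im):
    h=cv2.cvtColor(im,cv2.COLOR_RGB2HSV)
    return (((h[...,0]<6)|(h[...,0]>174))&(h[...,1]>190)&(h[...,2]>60)).astype(np.uint8)*255
E
python3 - <<'E'
from h import *
for n,(x,y,w,h) in dict(top=(310,150,140,105),scene=(200,110,140,105)).items():
    im=cv2.imread(f"pics/{n}0.png"); cv2.imwrite(f"pics/{n}0c.png",cv2.resize(im[y:y+h,x:x+w],None,fx=5.6,fy=5.6,interpolation=cv2.INTER_CUBIC))
    m=redmask(im[:,:,::-1].copy()); cs,_=cv2.findContours(m,0,2)
    for c in cs:
        if cv2.contourArea(c)>10: print(n,cv2.minAreaRect(c),cv2.contourArea(c))
E
```

```text
top ((390.0, 241.5), (11.0, 14.0), 90.0) 140.0
scene ((249.0, 147.0), (12.0, 10.0), 90.0) 79.0
```

View pics/top0c.png

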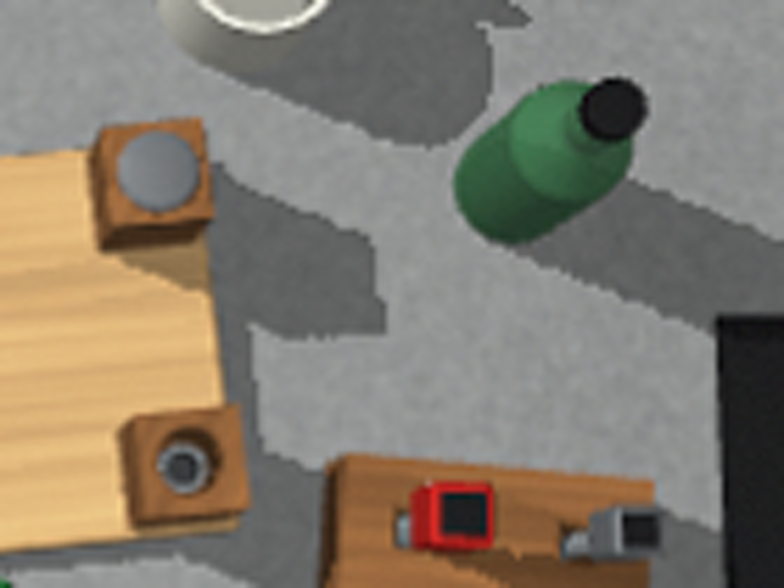

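View pics/scene0c.png

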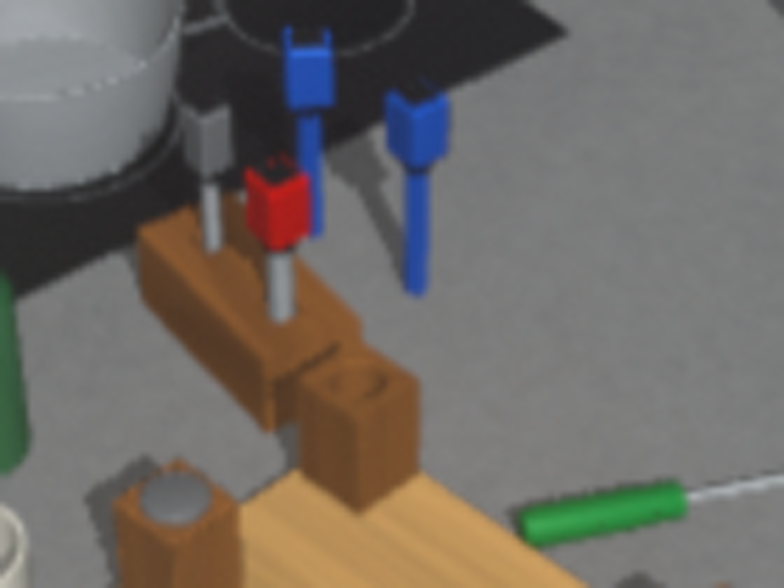

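Run:
```python
from h import *
ct=arm.calibration("top");cs=arm.calibration("scene")
cv=lambda p:(p[0]/5.6+310,p[1]/5.6+150)
cv2_=lambda p:(p[0]/5.6+200,p[1]/5.6+110)
print("key top",plane(ct,cv((466,515)),.163), plane(cs,cv2_((278,165)),.163))
print("slim top",plane(ct,cv((640,527)),.163), plane(cs,cv2_((207,100)),.163))
print("stand L",plane(ct,cv((345,455)),.06),plane(ct,cv((655,481)),.06))
cor=[(122,420),(240,403),(249,508),(133,517)]
print("leg corners",[plane(ct,cv(p),.097)[:2].round(4) for p in cor], np.mean([plane(ct,cv(p),.097) for p in cor],axis=0))
print("bore top",plane(ct,cv((190,462)),.097),plane(cs,cv2_((357,380)),.097))
print("head",plane(ct,cv((184,465)),.0565))
for p in [(158,172)]: print("disc",plane(ct,cv(p),.101))
for p in [(235.5,191),(240,242.5)]: print("disc",plane(ct,p,.101))
```

```text
key top [ 0.46444528 -0.29516411  0.163     ] [ 0.46069657 -0.29394969  0.163     ]
slim top [ 0.45937071 -0.37377296  0.163     ] [ 0.45537778 -0.3713048   0.163     ]
stand L [ 0.5010817  -0.26095449  0.06      ] [ 0.48909751 -0.4122063   0.06      ]
leg corners [array([ 0.5137, -0.1482]), array([ 0.5221, -0.2044]), array([ 0.4722, -0.2078]), array([ 0.4677, -0.1529])] [ 0.49390687 -0.17832104  0.097     ]
bore top [ 0.4938577  -0.18020182  0.097     ] [ 0.49588627 -0.17586693  0.097     ]
head [ 0.4961241  -0.18288808  0.0565    ]
disc [ 0.63269177 -0.16635851  0.101     ]
disc [0.60308049 0.10868477 0.101     ]
disc [0.46550362 0.09462827 0.101     ]
```

```bash
cat >> h.py <<'E'
from scipy.spatial.transform import Rotation as Ro
def toolR(s): return Ro.from_quat(s['ee_rot'][[1,2,3,0]]).as_matrix()
def plan(target,yaw):
    """tool-frame shift (mm) and rotvec to reach TCP target pointing down with tool y axis at angle yaw (rad, world)"""
    s=arm.read_state(); R=toolR(s)
    y=np.array([np.cos(yaw),np.sin(yaw),0]); z=np.array([0,0,-1.]); x=np.cross(y,z)
    Rt=np.stack([x,y,z],1)
    rv=Ro.from_matrix(R.T@Rt).as_rotvec(); sh=R.T@(np.array(target)-s['position'])*1000
    print("rotvec",rv.round(4),"shift",sh.round(1), "q7",s['qpos'][6].round(3),"yaw now",np.arctan2(R[1,1],R[0,1]).round(4))
def st():
    s=arm.read_state();R=toolR(s)
    print("t",round(s['t'],2),"pos",s['position'].round(4),"yawy",np.arctan2(R[1,1],R[0,1]).round(4),"tz",R[:,2].round(4),"F",s['wrist_force'].round(2),"M",s['ft_torque'].round(3),"w",round(s['width'],3),"q",s['qpos'].round(2))
def shot(n,name,crop=None,f=1):
    c=arm.calibration(n); im=arm.grab_frame(n)
    import pickle; pickle.dump((c,im),open(f"pics/{name}.pkl","wb"))
    v=im if crop is None else im[crop[1]:crop[3],crop[0]:crop[2]]
    cv2.imwrite(f"pics/{name}.png",cv2.resize(v,None,fx=f,fy=f,interpolation=cv2.INTER_CUBIC)[:,:,::-1]); return c,im
E
python3 - <<'E'
from h import *
s=arm.read_state();R=toolR(s);c=arm.calibration("wrist")
C=-np.array(c['R']).T@c['t']; print("cam in tool",(R.T@(C-s['position'])).round(4), "cam axes in tool\n",(R.T@np.array(c['R']).T).round(3))
ct=arm.calibration("top");cs=arm.calibration("scene")
print(plane(ct,(403,290),.12),plane(ct,(435,284),.12),plane(cs,(255.5,117.7),.12),plane(cs,(274.6,126),.12))
st()
E
```

```text
cam in tool [ 0.0661  0.0003 -0.1178] cam axes in tool
 [[-0.    -0.964 -0.264]
 [ 1.     0.    -0.001]
 [ 0.001 -0.264  0.964]]
[ 0.34416562 -0.32720104  0.12      ] [ 0.35963119 -0.4106289   0.12      ] [ 0.33403485 -0.42767479  0.12      ] [ 0.31225378 -0.34605902  0.12      ]
t 0.15 pos [0.1264 0.5607 0.2559] yawy 1.349 tz [-1.e-04 -9.e-04 -1.e+00] F [-0.16 -0.17 -0.1 ] M [ 0.076  0.049 -0.008] w 1.0 q [-1.39  0.71 -0.03  1.48  0.02  0.95 -0.08]
```

Run:
```python
from h import *
s=arm.read_state();R=toolR(s)
a0,r0=np.arctan2(.5607,.1264),.5747
T=np.array([.48,-.23]);a1,r1=np.arctan2(T[1],T[0]),np.hypot(*T)
rows=[]
for i in range(1,17):
    f=i/16;a=a0+(a1-a0)*f;r=r0+(r1-r0)*f
    p=np.array([r*np.cos(a),r*np.sin(a),.26])
    sh=R.T@(p-s['position'])*1000
    rows.append("0 0 %.2f %.0f %.0f %.0f 0"%((1.349+.07)*f,*sh))
print("; ".join(rows))
```

```text
0 0 0.09 -64 -6 -4 0; 0 0 0.18 -127 -20 -4 0; 0 0 0.27 -187 -40 -4 0; 0 0 0.35 -245 -67 -4 0; 0 0 0.44 -299 -99 -4 0; 0 0 0.53 -348 -138 -4 0; 0 0 0.62 -393 -182 -4 0; 0 0 0.71 -433 -230 -4 0; 0 0 0.80 -466 -282 -4 0; 0 0 0.89 -494 -337 -4 0; 0 0 0.98 -515 -395 -4 0; 0 0 1.06 -529 -454 -4 0; 0 0 1.15 -537 -515 -4 0; 0 0 1.24 -538 -575 -4 0; 0 0 1.33 -531 -635 -3 0; 0 0 1.42 -519 -694 -3 0
```

Request:
drive_tool(motion="0 0 0.09 -60 -6 -4 0; 0 0 0.18 -120 -19 -4 0; 0 0 0.27 -180 -39 -4 0; 0 0 0.35 -240 -66 -4 0; 0 0 0.44 -298 -99 -4 0; 0 0 0.53 -348 -138 -4 0; 0 0 0.62 -393 -182 -4 0; 0 0 0.71 -433 -230 -4 0; 0 0 0.80 -466 -282 -4 0; 0 0 0.89 -494 -337 -4 0; 0 0 0.98 -515 -395 -4 0; 0 0 1.06 -529 -454 -4 0; 0 0 1.15 -537 -515 -4 0; 0 0 1.24 -538 -575 -4 0; 0 0 1.33 -531 -635 -3 0; 0 0 1.42 -519 -694 -3 0; 0 0 1.42 -519 -694 -3 0; 0 0 1.42 -519 -694 -3 0; 0 0 1.42 -519 -694 -3 0; 0 0 1.42 -519 -694 -3 0", grip_force=80)

```text
t: 2.65
position: [0.4804, -0.2297, 0.2595]
ee_rot: [0.0, 0.731, 0.682, -0.0]
wrist_force: [0.7, -0.7, 1.3]
width: 1.0
```

Run:
```python
from h import *
st(); shot("wrist","w1"); st()
```

```text
t 2.65 pos [ 0.4804 -0.2297  0.2595] yawy -0.0696 tz [-2.e-04 -6.e-04 -1.e+00] F [ 0.73 -0.69  1.32] M [-0.036  0.012 -0.031] w 1.0 q [ 0.26  0.65  0.24  1.64 -0.18  0.87  0.5 ]
t 2.7 pos [ 0.4803 -0.2298  0.2595] yawy -0.0698 tz [-2.e-04 -7.e-04 -1.e+00] F [ 0.41 -0.91  0.2 ] M [ 0.008 -0.063 -0.011] w 0.998 q [ 0.26  0.65  0.24  1.64 -0.18  0.87  0.5 ]
```

View pics/w1.png

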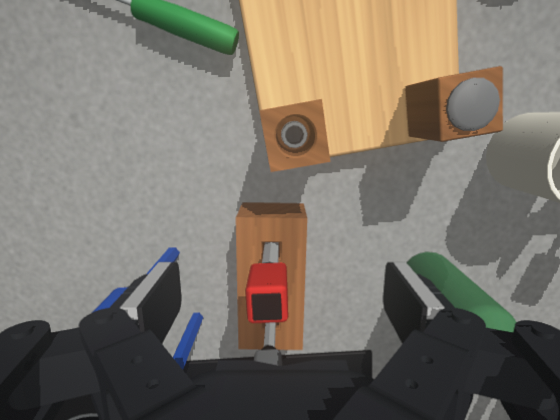

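The wrist view shows the black key top at about (267,306), nearly square to the image. The bore mouth is at about (294,135), with the bolt head inside it.

Run:
```python
import pickle
from h import *
c,im=pickle.load(open("pics/w1.pkl","rb"))
cv2.imwrite("pics/w1a.png",cv2.resize(im[95:175,255:335],None,fx=7,fy=7,interpolation=cv2.INTER_CUBIC)[:,:,::-1])
cv2.imwrite("pics/w1b.png",cv2.resize(im[230:350,220:340],None,fx=5,fy=5,interpolation=cv2.INTER_CUBIC)[:,:,::-1])
m=redmask(im);m[:230]=0
hull=cv2.convexHull(cv2.findNonZero(m));print(cv2.approxPolyDP(hull,3,True)[:,0].tolist())
g=im.max(2)
b=((g<50)).astype(np.uint8)*255; b[:280]=0;b[326:]=0;b[:,:240]=0;b[:,295:]=0
cs,_=cv2.findContours(b,0,2);k=max(cs,key=cv2.contourArea);r=cv2.minAreaRect(k);print(r)
P=[plane(c,p,.163) for p in cv2.boxPoints(r)];print("key top",np.mean(P,0));print(np.array(P).round(4))
for i in range(4): d=P[(i+1)%4]-P[i];print(np.degrees(np.arctan2(d[1],d[0])).round(1),np.linalg.norm(d).round(4))
print(plane(c,(294.5,135),.097))
```

```text
[[285, 318], [262, 292], [282, 291]]
((255.3500213623047, 317.95001220703125), (3.1622774600982666, 0.9486832022666931), 18.434947967529297)
key top [ 0.45721903 -0.30069237  0.163     ]
[[ 0.456  -0.3006  0.163 ]
 [ 0.4563 -0.2999  0.163 ]
 [ 0.4584 -0.3008  0.163 ]
 [ 0.4581 -0.3015  0.163 ]]
68.5 0.0008
-24.9 0.0023
-111.4 0.0008
155.1 0.0023
[ 0.49504176 -0.17821019  0.097     ]
```

View pics/w1a.png

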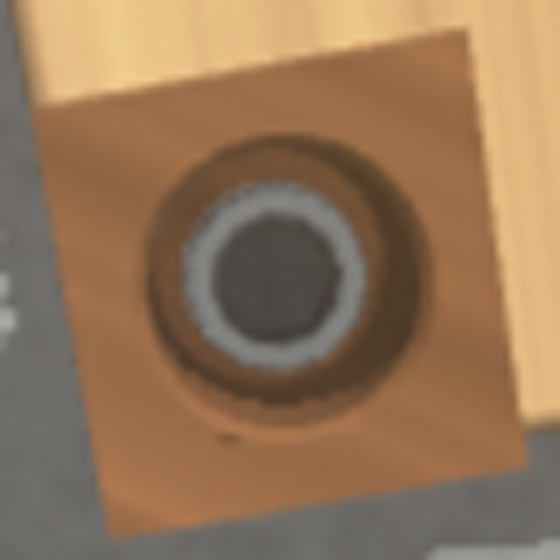

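View pics/w1b.png

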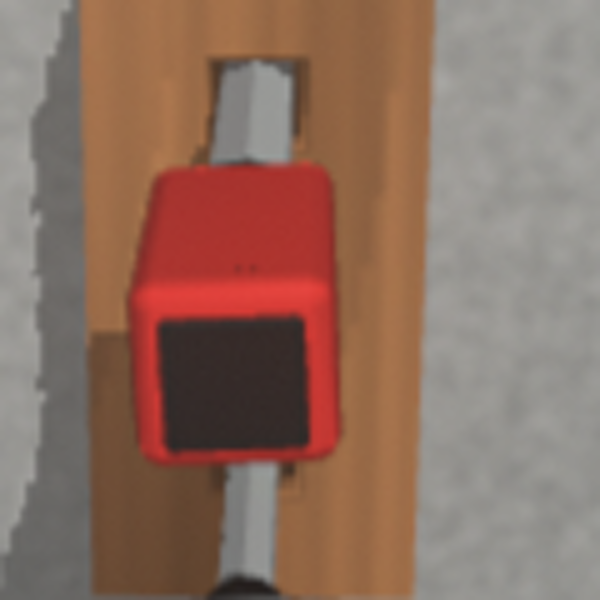

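Run:
```python
from h import *
import pickle
c,im=pickle.load(open("pics/w1.pkl","rb"))
print("mouth",plane(c,(296.1,135.6),.097),"head",plane(c,(294.2,134.3),.0565))
cr=[(33,106),(466,28),(527,466),(113,538)]
P=[plane(c,(p[0]/7+255-.4,p[1]/7+95-.4),.097) for p in cr];print("leg",np.mean(P,0).round(4))
for i in range(4): d=P[(i+1)%4]-P[i];print(np.degrees(np.arctan2(d[1],d[0])).round(1),np.linalg.norm(d).round(4))
cr=[(135,285),(333,282),(340,458),(150,460)]
P=[plane(c,(p[0]/5+220-.4,p[1]/5+230-.4),.163) for p in cr];print("keytop",np.mean(P,0).round(4))
for i in range(4): d=P[(i+1)%4]-P[i];print(np.degrees(np.arctan2(d[1],d[0])).round(1),np.linalg.norm(d).round(4))
cr=[(160,319),(304,318),(307,447),(165,449)]
P=[plane(c,(p[0]/5+220-.4,p[1]/5+230-.4),.163) for p in cr];print("keyblack",np.mean(P,0).round(4))
for i in range(4): d=P[(i+1)%4]-P[i];print(np.degrees(np.arctan2(d[1],d[0])).round(1),np.linalg.norm(d).round(4))
plan((.429,-.178,.135),-1.57)
```

```text
mouth [ 0.49630193 -0.1787727   0.097     ] head [ 0.49613433 -0.17978282  0.0565    ]
leg [ 0.4956 -0.1791  0.097 ]
5.8 0.0494
-83.9 0.0497
-174.1 0.0495
96.0 0.0499
keytop [ 0.4668 -0.2902  0.163 ]
-3.0 0.0276
-91.7 0.028
176.7 0.0273
88.9 0.0278
keyblack [ 0.4659 -0.292   0.163 ]
-3.6 0.0202
-92.9 0.0206
176.9 0.0204
86.7 0.0207
rotvec [4.0000e-04 7.0000e-04 1.5002e+00] shift [ 48.2 -54.8 124.5] q7 0.498 yaw now -0.0698
```

Request:
drive_tool(motion="0 0 0.18 12 -14 10 0; 0 0 0.36 24 -28 20 0; 0 0 0.54 36 -42 30 0; 0 0 0.72 48 -55 40 0; 0 0 0.9 48 -55 60 0; 0 0 1.08 48 -55 80 0; 0 0 1.26 48 -55 100 0; 0 0 1.44 48 -55 115 0; 0 0 1.5 48 -55 124 0; 0 0 1.5 48 -55 124 0; 0 0 1.5 48 -55 124 0; 0 0 1.5 48 -55 124 0")

```text
t: 4.2
position: [0.429, -0.1782, 0.1359]
ee_rot: [0.0, 1.0, 0.001, 0.0]
wrist_force: [0.0, -0.2, 0.2]
width: 0.998
```

Run:
```python
from h import *
st(); shot("wrist","w2"); st()
c=arm.calibration("wrist");p=proj(c,[.4957,-.179,.0565])[0];print(p)
import pickle
_,im=pickle.load(open("pics/w2.pkl","rb"))
x,y=map(int,p-60);x=max(x,0);y=max(y,0);print(x,y)
cv2.imwrite("pics/w2a.png",cv2.resize(im[y:y+120,x:x+120],None,fx=5,fy=5,interpolation=cv2.INTER_CUBIC)[:,:,::-1])
```

```text
t 4.2 pos [ 0.429  -0.1782  0.1359] yawy -1.5684 tz [ 6.e-04 -8.e-04 -1.e+00] F [ 0.02 -0.25  0.23] M [0.039 0.002 0.009] w 0.998 q [ 0.07  0.82  0.48  2.02 -0.79  0.49 -0.43]
t 4.25 pos [ 0.429  -0.1782  0.1359] yawy -1.5687 tz [ 6.e-04 -7.e-04 -1.e+00] F [ 0.19 -0.06  0.81] M [-0.002 -0.017  0.028] w 1.0 q [ 0.07  0.82  0.48  2.02 -0.79  0.49 -0.43]
[283.02796187 118.32817619]
223 58
```

View pics/w2a.png

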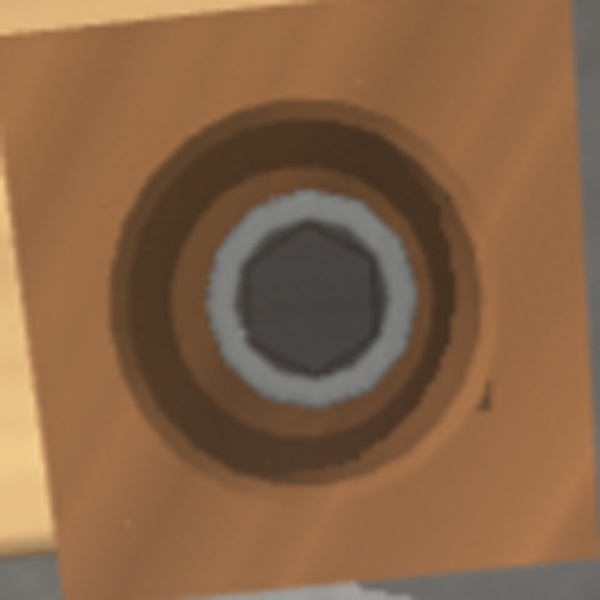

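View pics/w2.png

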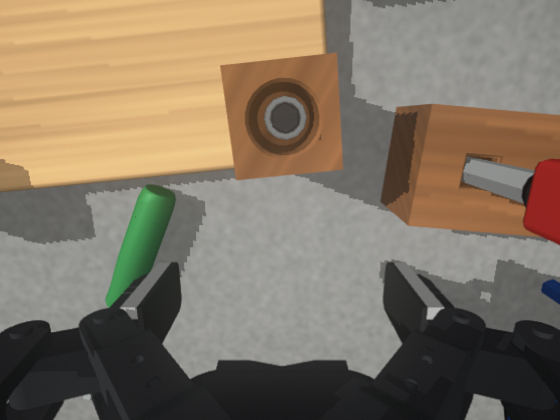

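The wrist close-up shows the hex socket clearly, centred at crop (312,298), with vertices pointing up and down. The mouth is centred at (296,292). I'll measure both numerically.

Run:
```python
from h import *
import pickle
c,im=pickle.load(open("pics/w2.pkl","rb"))
big=cv2.resize(im[58:178,223:343],None,fx=8,fy=8,interpolation=cv2.INTER_CUBIC)
f=lambda p:((p[0]+.5)/8-.5+223,(p[1]+.5)/8-.5+58)
h=cv2.cvtColor(big,cv2.COLOR_RGB2HSV);g=cv2.cvtColor(big,cv2.COLOR_RGB2GRAY)
for name,m,z in (("socket",(h[...,1]<60)&(g<100),.0545),("ring",(h[...,1]<60),.0565)):
    m=m.astype(np.uint8)*255; m[:290]=0;m[670:]=0;m[:,:320]=0;m[:,680:]=0
    cs,_=cv2.findContours(m,cv2.RETR_EXTERNAL,2);k=cv2.convexHull(max(cs,key=cv2.contourArea))
    e=cv2.fitEllipse(k);print(name,cv2.contourArea(k),e,plane(c,f(e[0]),z).round(4))
    W=np.array([plane(c,f(p[0]),z)[:2] for p in k]); ctr=plane(c,f(e[0]),z)[:2]
    if name=="socket":
        # support width vs angle
        A=np.radians(np.arange(0,180,1.));w=[np.ptp(W@[np.cos(a),np.sin(a)])*1000 for a in A]
        w=np.array(w); F=np.sum(w*np.exp(1j*6*A)); print("phase of max width deg",np.degrees(np.angle(F)/6)%60, w.min(),w.max())
        for i in range(0,180,10): print(i,w[i].round(2),end="; ")
print()
print("mouth",plane(c,((295.5+.5)/5-.5+223,(292+.5)/5-.5+58),.097))
# leg corners
hm=cv2.cvtColor(im,cv2.COLOR_RGB2HSV)
cr=[(220.5,66),(336,53),(343,169.5),(236.5,179.5)]
P=[plane(c,p,.097) for p in cr];print("leg",np.mean(P,0).round(4))
for i in range(4): d=P[(i+1)%4]-P[i];print(np.degrees(np.arctan2(d[1],d[0])).round(1),np.linalg.norm(d).round(4))
```

```text
socket 48955.0 ((498.39923095703125, 478.0707702636719), (246.61993408203125, 256.0173645019531), 4.092001438140869) [ 0.4963 -0.18    0.0545]
phase of max width deg 4.569124754182273 17.154626882096764 17.66585333912529
0 17.59; 10 17.53; 20 17.23; 30 17.51; 40 17.43; 50 17.16; 60 17.58; 70 17.55; 80 17.22; 90 17.48; 100 17.45; 110 17.3; 120 17.61; 130 17.59; 140 17.19; 150 17.48; 160 17.42; 170 17.29; ring 90687.5 ((498.7608642578125, 478.0100402832031), (335.60888671875, 348.479736328125), 2.5240111351013184) [ 0.4963 -0.18    0.0565]

mouth [ 0.49689543 -0.17817963  0.097     ]
leg [ 0.4954 -0.1792  0.097 ]
-83.9 0.0495
-173.7 0.0499
95.5 0.0497
6.0 0.0494
```

Run:
```python
from h import *
import pickle
c,im=pickle.load(open("pics/w2.pkl","rb"))
g=cv2.cvtColor(im,cv2.COLOR_RGB2GRAY)
print(g[98:138:1,266:305:1][::2,::2])
big=cv2.resize(g[88:148,256:316],None,fx=12,fy=12,interpolation=cv2.INTER_CUBIC).astype(float)
v=np.clip((big-40)*3.5,0,255).astype(np.uint8)
cv2.imwrite("pics/w2h.png",v[:600,:800])
```

```text
[[ 78  83  83  81  83  98 115 128 131 132 128 131 125 118 112  81  78  72
   55  54]
 [ 84  83  82  94 124 129 129 130 127 127 125 128 127 129 128 119  81  80
   71  55]
 [ 84  83  86 123 129 126 124 114  91  70  77  97 111 120 127 129 121  83
   82  71]
 [ 83  80 118 129 127 103  79  65  62  69  64  60  68  76 113 126 128 118
   87  81]
 [ 83 114 128 128 107  72  59  65  70  69  69  68  62  59  73 112 127 124
  118  80]
 [104 127 127 118  74  60  68  69  68  69  69  68  68  67  60  69 110 124
  123  92]
 [111 128 121  76  65  70  69  69  69  69  68  68  69  69  69  66  82 122
  124  94]
 [118 127 112  64  70  70  70  71  70  70  70  71  70  69  69  68  66 118
  123 115]
 [123 127 103  65  70  70  69  69  68  69  68  67  68  67  68  67  63 106
  125 119]
 [125 126  91  61  69  69  69  68  68  69  68  68  69  68  67  68  61  97
  124 123]
 [125 126  81  62  69  68  68  68  68  68  67  66  66  67  66  66  58  92
  124 122]
 [124 128  91  61  67  68  67  67  67  67  67  67  67  68  68  67  58 104
  124 118]
 [120 128 111  62  67  68  67  69  68  68  68  68  68  67  68  68  58 113
  124 114]
 [107 127 127  85  69  69  69  67  68  68  68  68  67  68  67  67  62 123
  123 104]
 [ 88 123 128  88  63  68  68  68  68  68  68  69  69  69  63  60 108 124
  124  94]
 [ 79 119 126 126  88  60  64  68  69  69  69  69  68  60  64 100 128 124
  118  80]
 [ 77  99 123 128 127  97  65  60  65  69  69  64  59  66 100 127 127 120
   82  79]
 [ 76  75  94 123 126 126 110  87  72  61  59  64  99 116 127 126 120  89
   80  77]
 [ 76  74  72  94 121 124 127 126 126 121 117 125 129 126 126 120  94  78
   80  66]
 [ 76  74  74  74  87 113 121 124 124 125 128 125 124 116 109  89  79  80
   73  60]]
```

View pics/w2h.png

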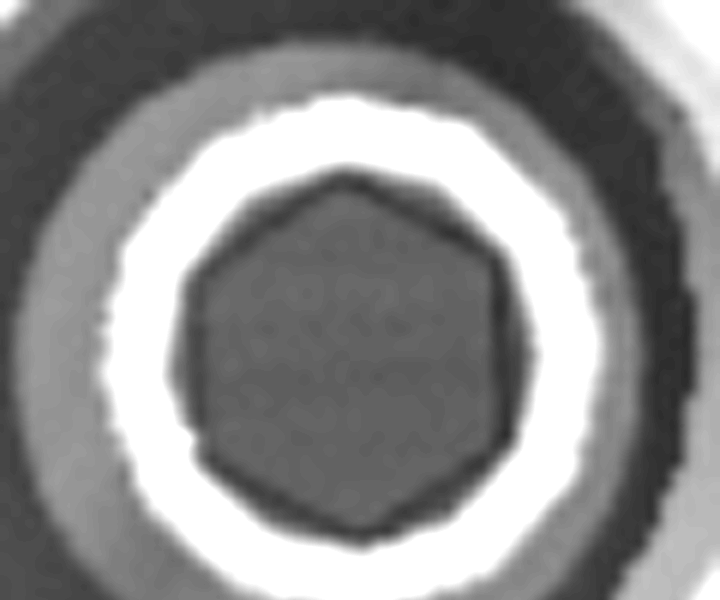

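Run:
```python
from h import *
import pickle
c,im=pickle.load(open("pics/w2.pkl","rb"))
cv2.imwrite("pics/w2k.png",cv2.resize(im[140:260,440:560],None,fx=5,fy=5,interpolation=cv2.INTER_CUBIC)[:,:,::-1])
```

```text
(no output)
```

View pics/w2k.png

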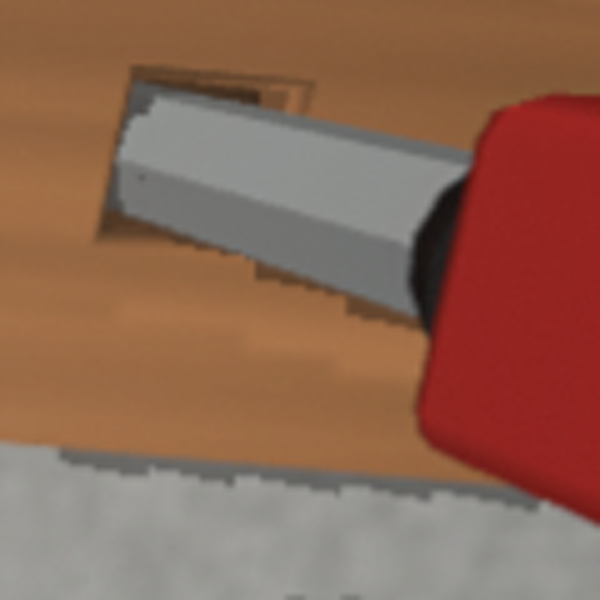

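Run:
```python
from h import *
plan((.466,-.2925,.205),-.055)
```

```text
rotvec [ 1.0000e-03  1.0000e-04 -1.5137e+00] shift [ 36.8 114.4 -69. ] q7 -0.432 yaw now -1.5687
```

Request:
drive_tool(motion="0 0 0 0 0 -40 0; 0 0 -0.18 5 10 -69 0; 0 0 -0.36 10 25 -69 0; 0 0 -0.54 15 40 -69 0; 0 0 -0.72 20 55 -69 0; 0 0 -0.9 25 70 -69 0; 0 0 -1.08 30 85 -69 0; 0 0 -1.26 34 100 -69 0; 0 0 -1.44 37 114 -69 0; 0 0 -1.514 37 114 -69 0; 0 0 -1.514 37 114 -69 0; 0 0 -1.514 37 114 -69 0; 0 0 -1.514 37 114 -69 0")

```text
t: 5.88
position: [0.4662, -0.2919, 0.205]
ee_rot: [0.0, 0.726, 0.687, -0.0]
wrist_force: [-0.3, -0.3, -0.7]
width: 0.998
```

Run:
```python
from h import *
st(); plan((.466,-.2925,.148),-.055); shot("wrist","w3")
```

```text
t 5.88 pos [ 0.4662 -0.2919  0.205 ] yawy -0.0553 tz [ 5.e-04 -8.e-04 -1.e+00] F [-0.29 -0.31 -0.75] M [ 0.005 -0.002 -0.054] w 0.998 q [ 0.41  0.74  0.18  1.65 -0.17  0.76  0.61]
rotvec [ 0.0005  0.0008 -0.0003] shift [-0.5 -0.2 57. ] q7 0.61 yaw now -0.0553
```

View pics/w3.png

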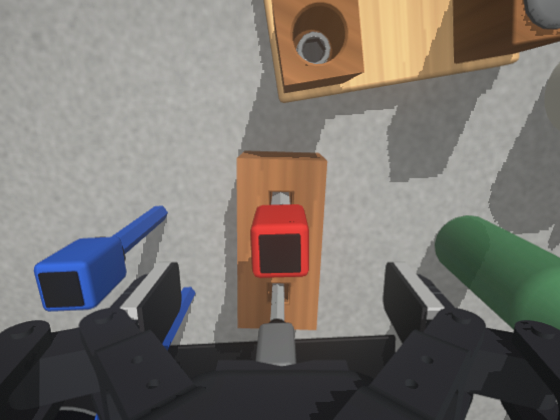

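Run:
```python
from h import *
import pickle
c,im=pickle.load(open("pics/w3.pkl","rb"))
print(plane(c,(279.5,253.5),.163)); ct=arm.calibration("top"); print("cap",plane(ct,(419,169),.2), "base", plane(ct,(398,186),.0))
for z in(.05,.15): print(plane(c,(166,270),z),plane(c,(40,268),z))
```

```text
[ 0.46584564 -0.29187674  0.163     ]
cap [ 0.64467183 -0.35668257  0.2       ] base [ 0.63789841 -0.35174251  0.        ]
[ 0.36244171 -0.34911315  0.05      ] [ 0.25370264 -0.34093306  0.05      ]
[ 0.40210862 -0.3036021   0.15      ] [ 0.3332438  -0.29842161  0.15      ]
```

Request:
drive_tool(motion="0 0 0 0 0 20 0; 0 0 0 0 0 40 0; 0 0 0 0 0 57 0; 0 0 0 0 0 57 0; 0 0 0 0 0 57 0; 0 0 0 0 0 57 0.6; 0 0 0 0 0 57 0.8; 0 0 0 0 0 57 0.8; 0 0 0 0 0 57 0.8; 0 0 0 0 0 57 0.8; 0 0 0 0 0 57 0.8", grip_force=100)

```text
t: 7.3
position: [0.4662, -0.2921, 0.1484]
ee_rot: [0.001, 0.726, 0.687, -0.0]
wrist_force: [-1.7, 0.9, 8.2]
width: 0.334
```

Run:
```python
from h import *
st(); shot("wrist","w4")
```

```text
t 7.3 pos [ 0.4662 -0.2921  0.1484] yawy -0.0553 tz [ 6.0e-04 -1.1e-03 -1.0e+00] F [-1.74  0.88  8.18] M [0.104 0.639 0.016] w 0.334 q [ 0.42  0.83  0.15  1.71 -0.19  0.62  0.63]
```

View pics/w4.png

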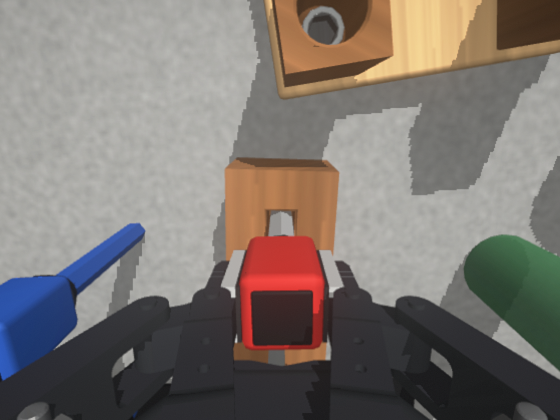

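The key is gripped between the pads with the red grip at (280,300). Next I lift it straight out.

Request:
drive_tool(motion="0 0 0 0 0 -15 0.8; 0 0 0 0 0 -30 0.8; 0 0 0 0 0 -45 0.8; 0 0 0 0 0 -60 0.8; 0 0 0 0 0 -80 0.8; 0 0 0 0 0 -100 0.8; 0 0 0 0 0 -115 0.8; 0 0 0 0 0 -115 0.8; 0 0 0 0 0 -115 0.8; 0 0 0 0 0 -115 0.8")

```text
t: 8.6
position: [0.4659, -0.2919, 0.2629]
ee_rot: [0.0, 0.726, 0.687, -0.0]
wrist_force: [0.1, -0.5, -2.7]
width: 0.337
```

Run:
```python
from h import *
st(); shot("wrist","w5"); shot("top","t5",(310,150,450,255),5); shot("scene","s5",(200,80,340,185),5)
plan((.4963,-.180,.265),np.radians(92.3))
```

```text
t 8.6 pos [ 0.4659 -0.2919  0.2629] yawy -0.0553 tz [-2.e-04 -6.e-04 -1.e+00] F [ 0.09 -0.46 -2.69] M [-0.013 -0.021 -0.001] w 0.337 q [ 0.4   0.67  0.2   1.57 -0.16  0.91  0.59]
rotvec [-5.0000e-04  8.0000e-04 -1.6662e+00] shift [113.4  24.   -2. ] q7 0.594 yaw now -0.0553
```

View pics/w5.png

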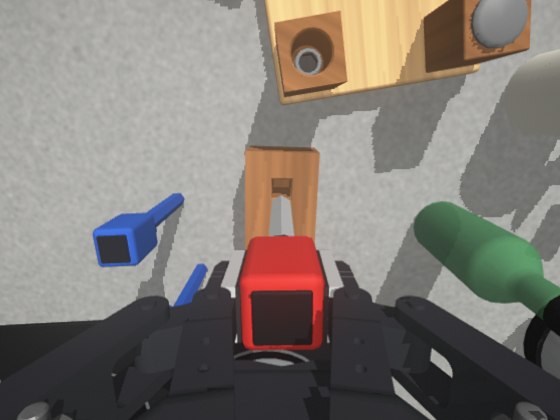

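View pics/s5.png

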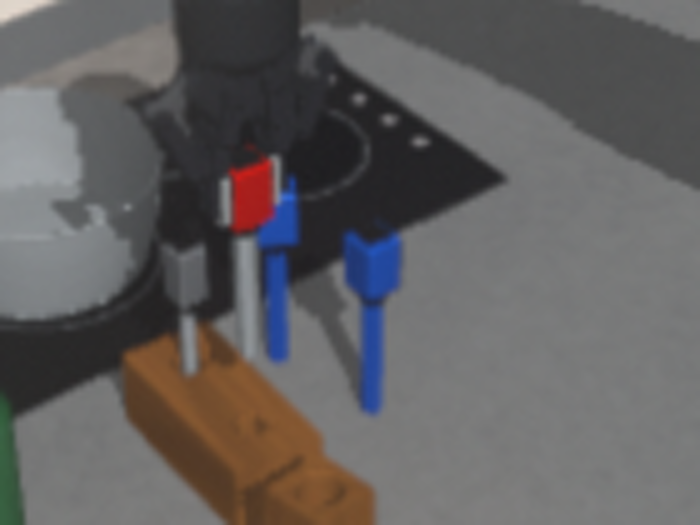

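Run:
```python
from h import *
import pickle
c,im=pickle.load(open("pics/w5.pkl","rb"))
cv2.imwrite("pics/w5k.png",cv2.resize(im[180:350,220:345],None,fx=4,fy=3.5*4/4,interpolation=cv2.INTER_CUBIC)[:,:,::-1])
s=arm.read_state();R=toolR(s)
def tp(p,z): # world height of tool z
    X=plane(c,p,s['position'][2]-z); return (R.T@(X-s['position'])*1000).round(1)
print("top",tp((281.5,318),-.0165)); 
for p in [(282,197),(271,238),(292,238)]: print(p,tp(p,.14))
cc=c
for X in ([0,0,.14],[0,0,.03],[0,0,-.0165],[-.015,-.015,-.0165],[.015,.015,-.0165]): print(X,proj(c,s['position']+R@np.array(X)))
```

```text
top [  1.3   0.5 -16.5]
(282, 197) [  6.5   0.8 140. ]
(271, 238) [-27.4  -8.1 140. ]
(292, 238) [-27.4   8.8 140. ]
[0, 0, 0.14] [[281.00912226 205.06776943]]
[0, 0, 0.03] [[280.4434985 263.8144417]]
[0, 0, -0.0165] [[279.88992495 321.26475542]]
[-0.015, -0.015, -0.0165] [[237.15283207 358.92051244]]
[0.015, 0.015, -0.0165] [[325.62156662 281.03513238]]
```

View pics/w5k.png

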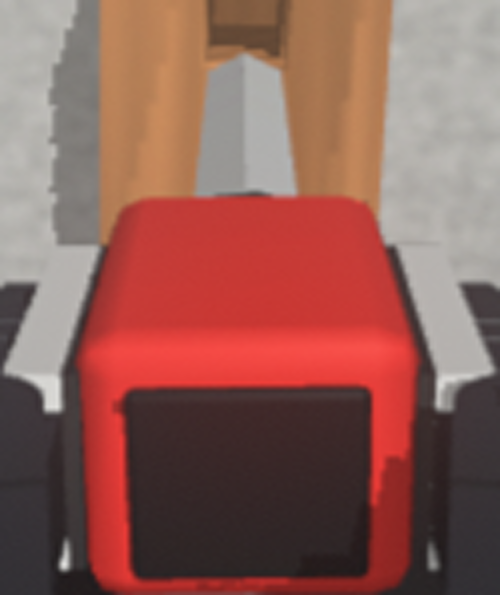

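Request:
drive_tool(motion="0 0 -0.18 13 3 -2 0.8; 0 0 -0.36 26 6 -2 0.8; 0 0 -0.54 39 9 -2 0.8; 0 0 -0.72 52 12 -2 0.8; 0 0 -0.9 65 15 -2 0.8; 0 0 -1.08 78 18 -2 0.8; 0 0 -1.26 91 21 -2 0.8; 0 0 -1.44 104 24 -2 0.8; 0 0 -1.6 113 24 -2 0.8; 0 0 -1.666 113.4 24 -2 0.8; 0 0 -1.666 113.4 24 -2 0.8; 0 0 -1.666 113.4 24 -2 0.8; 0 0 -1.666 113.4 24 -2 0.8")

```text
t: 10.38
position: [0.4963, -0.1801, 0.265]
ee_rot: [0.0, -0.019, 1.0, -0.0]
wrist_force: [0.4, -0.7, -4.1]
width: 0.34
```

Run:
```python
from h import *
st(); shot("wrist","w6");plan((.4963,-.180,.203),np.radians(92.3))
```

```text
t 10.38 pos [ 0.4963 -0.1801  0.265 ] yawy 1.6096 tz [ 1.e-04 -9.e-04 -1.e+00] F [ 0.42 -0.66 -4.06] M [ 0.011  0.038 -0.012] w 0.34 q [ 0.45  0.63 -0.29  1.64  0.22  0.9   1.68]
rotvec [-0.0009  0.     -0.001 ] shift [-0.   0.1 62. ] q7 1.682 yaw now 1.6099
```

View pics/w6.png

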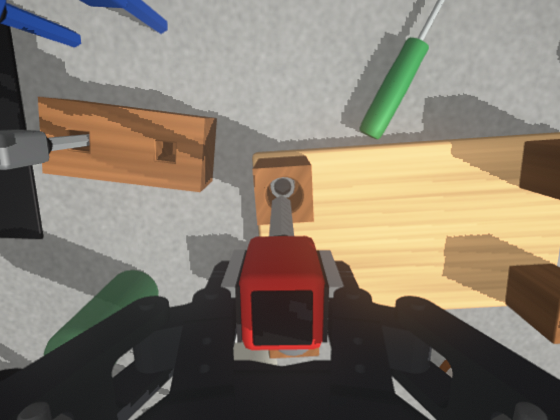

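Request:
drive_tool(motion="0 0 0 0 0 10 0.8; 0 0 0 0 0 22 0.8; 0 0 0 0 0 34 0.8; 0 0 0 0 0 46 0.8; 0 0 0 0 0 55 0.8; 0 0 0 0 0 61 0.8; 0 0 0 0 0 64 0.8; 0 0 0 0 0 64 0.8; 0 0 0 0 0 64 0.8")

```text
t: 11.55
position: [0.4964, -0.1802, 0.2013]
ee_rot: [0.0, -0.02, 1.0, -0.001]
wrist_force: [0.7, 0.3, -3.6]
width: 0.34
```

Run:
```python
from h import *
st()
```

```text
t 11.55 pos [ 0.4964 -0.1802  0.2013] yawy 1.6099 tz [ 6.0e-04 -1.1e-03 -1.0e+00] F [ 0.72  0.3  -3.57] M [-0.03  -0.047 -0.029] w 0.34 q [ 0.43  0.72 -0.26  1.73  0.26  0.73  1.64]
```

Request:
drive_tool(motion="0 0 0 0 0 1 0.8; 0 0 0 0 0 2 0.8; 0 0 0 0 0 3 0.8; 0 0 0 0 0 4 0.8; 0 0 0 0 0 5 0.8; 0 0 0 0 0 6 0.8; 0 0 0 0 0 6 0.8")

```text
t: 12.42
position: [0.4963, -0.1802, 0.1952]
ee_rot: [0.0, -0.02, 1.0, -0.001]
wrist_force: [-0.6, -0.8, -3.9]
width: 0.338
```

Run:
```python
from h import *
st()
```

```text
t 12.43 pos [ 0.4963 -0.1802  0.1952] yawy 1.6099 tz [ 4.e-04 -1.e-03 -1.e+00] F [-0.65 -0.8  -3.9 ] M [-0.055  0.018  0.001] w 0.338 q [ 0.43  0.73 -0.26  1.73  0.26  0.71  1.64]
```

Request:
drive_tool(motion="0 0 0 0 0 1 0.8; 0 0 0 0 0 2 0.8; 0 0 0 0 0 3 0.8; 0 0 0 0 0 4 0.8; 0 0 0 0 0 4 0.8")

```text
t: 13.05
position: [0.4962, -0.1798, 0.191]
ee_rot: [-0.0, -0.02, 1.0, -0.0]
wrist_force: [-0.6, 3.1, -4.4]
width: 0.34
```

Run:
```python
from h import *
st()
```

```text
t 13.05 pos [ 0.4962 -0.1798  0.191 ] yawy 1.6101 tz [-1.e-04 -4.e-04 -1.e+00] F [-0.64  3.12 -4.45] M [ 0.804  0.107 -0.027] w 0.34 q [ 0.43  0.73 -0.26  1.74  0.27  0.7   1.64]
```

Request:
drive_tool(motion="0 0 0 0 0.6 0 0.8; 0 0 0 0 0.6 1 0.8; 0 0 0 0 0.6 2 0.8; 0 0 0 0 0.6 3 0.8; 0 0 0 0 0.6 4 0.8; 0 0 0 0 0.6 4 0.8")

```text
t: 13.8
position: [0.4962, -0.1793, 0.1869]
ee_rot: [-0.0, -0.02, 1.0, -0.0]
wrist_force: [0.6, 0.2, -3.2]
width: 0.342
```

Run:
```python
from h import *
st()
```

```text
t 13.8 pos [ 0.4962 -0.1793  0.1869] yawy 1.6101 tz [-1.e-04 -4.e-04 -1.e+00] F [ 0.58  0.18 -3.23] M [-0.034  0.037 -0.023] w 0.342 q [ 0.42  0.74 -0.25  1.74  0.27  0.69  1.64]
```

Request:
drive_tool(motion="0 0 0 0 0 1 0.8; 0 0 0 0 0 2 0.8; 0 0 0 0 0 3 0.8; 0 0 0 0 0 3.6 0.8; 0 0 0 0 0 3.6 0.8")

```text
t: 14.42
position: [0.4962, -0.1793, 0.1833]
ee_rot: [-0.0, -0.02, 1.0, -0.0]
wrist_force: [-0.3, 0.3, -3.2]
width: 0.344
```

Run:
```python
from h import *
st()
```

```text
t 14.43 pos [ 0.4962 -0.1793  0.1833] yawy 1.6101 tz [-3.e-04 -4.e-04 -1.e+00] F [-0.33  0.34 -3.22] M [-0.021 -0.002 -0.049] w 0.344 q [ 0.42  0.75 -0.25  1.75  0.27  0.68  1.63]
```

Request:
drive_tool(motion="0 0 0 0 0 0.5 0.8; 0 0 0 0 0 1 0.8; 0 0 0 0 0 1.5 0.8; 0 0 0 0 0 1.5 0.8")

```text
t: 14.92
position: [0.4965, -0.1793, 0.1825]
ee_rot: [0.0, -0.02, 1.0, -0.0]
wrist_force: [-1.4, 1.0, 12.9]
width: 0.341
```

Run:
```python
from h import *
st()
```

```text
t 14.93 pos [ 0.4965 -0.1793  0.1825] yawy 1.6101 tz [ 9.e-04 -8.e-04 -1.e+00] F [-1.42  1.04 12.87] M [0.26  0.649 0.059] w 0.341 q [ 0.42  0.75 -0.25  1.75  0.27  0.68  1.63]
```

Request:
drive_tool(motion="0 0 0 0 0 -0.4 0.8; 0 0 0.1 0 0 -0.4 0.8; 0 0 0.2 0 0 -0.4 0.8; 0 0 0.3 0 0 -0.4 0.8; 0 0 0.4 0 0 -0.4 0.8; 0 0 0.5 0 0 -0.4 0.8; 0 0 0.6 0 0 -0.4 0.8; 0 0 0.6 0 0 -0.4 0.8")

```text
t: 15.92
position: [0.4963, -0.1794, 0.1829]
ee_rot: [0.0, 0.276, 0.961, -0.001]
wrist_force: [-0.9, -1.6, -0.5]
width: 0.343
```

Run:
```python
from h import *
st(); shot("wrist","w7")
```

```text
t 15.93 pos [ 0.4963 -0.1794  0.1829] yawy 1.0107 tz [ 6.0e-04 -1.3e-03 -1.0e+00] F [-0.94 -1.61 -0.46] M [-0.537  0.514  0.028] w 0.343 q [ 0.33  0.74 -0.08  1.75  0.08  0.65  1.21]
```

View pics/w7.png

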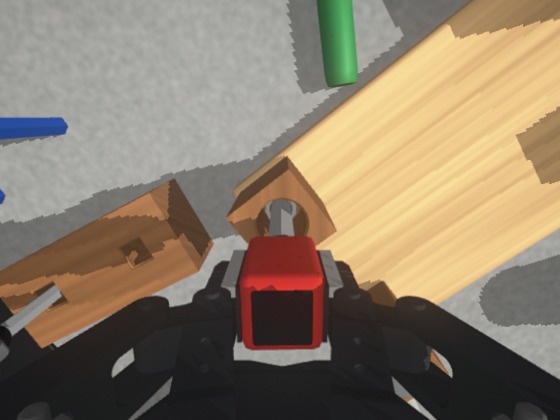

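Request:
drive_tool(motion="0 0 0.1 0 0 0 0.8; 0 0 0.2 0 0 0 0.8; 0 0 0.3 0 0 0 0.8; 0 0 0.4 0 0 0 0.8; 0 0 0.5 0 0 0 0.8; 0 0 0.6 0 0 0 0.8; 0 0 0.7 0 0 0 0.8; 0 0 0.8 0 0 0 0.8; 0 0 0.9 0 0 0 0.8; 0 0 1.0 0 0 0 0.8; 0 0 1.1 0 0 0 0.8; 0 0 1.2 0 0 0 0.8; 0 0 1.3 0 0 0 0.8; 0 0 1.4 0 0 0 0.8; 0 0 1.5 0 0 0 0.8; 0 0 1.6 0 0 0 0.8; 0 0 1.7 0 0 0 0.8")

```text
t: 18.1
position: [0.4961, -0.1799, 0.1829]
ee_rot: [0.001, 0.904, 0.427, -0.0]
wrist_force: [-2.4, -3.2, -0.1]
width: 0.341
```

Run:
```python
from h import *
st()
```

```text
t 18.1 pos [ 0.4961 -0.1799  0.1829] yawy -0.6886 tz [ 3.0e-04 -1.9e-03 -1.0e+00] F [-2.39 -3.25 -0.12] M [-1.172  0.826  0.1  ] w 0.341 q [ 0.07  0.78  0.42  1.76 -0.46  0.7   0.05]
```

Request:
drive_tool(motion="0 0 0.1 -0.5 0 0 0.8; 0 0 0.2 -0.5 0 0 0.8; 0 0 0.3 -0.5 0 0 0.8; 0 0 0.35 -0.5 0 0 0.8")

```text
t: 18.6
position: [0.4957, -0.1804, 0.1828]
ee_rot: [0.001, 0.965, 0.263, -0.0]
wrist_force: [-2.6, -0.2, 1.4]
width: 0.342
```

Run:
```python
from h import *
st()
```

```text
t 18.6 pos [ 0.4957 -0.1804  0.1828] yawy -1.0384 tz [-1.0e-04 -1.9e-03 -1.0e+00] F [-2.62 -0.19  1.44] M [-0.404  0.725  0.141] w 0.342 q [ 0.02  0.8   0.52  1.76 -0.57  0.73 -0.2 ]
```

Request:
drive_tool(motion="0 0 0.04 0 0 0 0.8; 0 0 0.08 0 0 0 0.8; 0 0 0.08 0 0 0 0.8")

```text
t: 18.98
position: [0.4957, -0.1804, 0.1828]
ee_rot: [0.001, 0.975, 0.224, -0.0]
wrist_force: [-2.0, -0.6, 1.9]
width: 0.337
```

Run:
```python
from h import *
st()
```

```text
t 18.98 pos [ 0.4957 -0.1804  0.1828] yawy -1.1184 tz [-1.e-04 -2.e-03 -1.e+00] F [-2.03 -0.59  1.95] M [-0.387  0.695  0.144] w 0.337 q [ 0.01  0.81  0.55  1.76 -0.59  0.74 -0.26]
```

Request:
drive_tool(motion="0 0 0.04 0 0 0 0.8; 0 0 0.06 0 0 0 0.8; 0 0 0.06 0 0 0 0.8")

```text
t: 19.35
position: [0.4957, -0.1804, 0.1828]
ee_rot: [0.001, 0.981, 0.195, -0.0]
wrist_force: [-2.8, -1.4, 1.7]
width: 0.341
```

Run:
```python
from h import *
st()
```

```text
t 19.35 pos [ 0.4957 -0.1804  0.1828] yawy -1.1786 tz [-2.0e-04 -2.1e-03 -1.0e+00] F [-2.76 -1.41  1.67] M [-0.405  0.777  0.125] w 0.341 q [-0.    0.81  0.56  1.76 -0.61  0.75 -0.3 ]
```

Request:
drive_tool(motion="0 0 0.03 -0.3 0 0 0.8; 0 0 0.04 -0.3 0 0 0.8; 0 0 0.04 -0.3 0 0 0.8")

```text
t: 19.73
position: [0.4955, -0.1804, 0.1828]
ee_rot: [0.001, 0.985, 0.175, -0.0]
wrist_force: [-1.3, -0.3, 3.2]
width: 0.338
```

Run:
```python
from h import *
st()
```

```text
t 19.73 pos [ 0.4955 -0.1804  0.1828] yawy -1.2187 tz [-1.0e-04 -2.1e-03 -1.0e+00] F [-1.32 -0.26  3.18] M [-0.253  0.532  0.045] w 0.338 q [-0.01  0.82  0.58  1.76 -0.62  0.75 -0.33]
```

Request:
drive_tool(motion="0 0 0.03 0 0 0 0.8; 0 0 0.04 0 0 0 0.8; 0 0 0.04 0 0 0 0.8")

```text
t: 20.1
position: [0.4955, -0.1804, 0.1828]
ee_rot: [0.001, 0.988, 0.155, -0.0]
wrist_force: [-1.7, -0.2, 3.0]
width: 0.338
```

Run:
```python
from h import *
st()
```

```text
t 20.1 pos [ 0.4955 -0.1804  0.1828] yawy -1.2588 tz [-2.0e-04 -2.1e-03 -1.0e+00] F [-1.75 -0.23  2.98] M [-0.29   0.66   0.074] w 0.338 q [-0.01  0.82  0.59  1.76 -0.63  0.76 -0.36]
```

Request:
drive_tool(motion="0 0 0.03 0 0 0 0.8; 0 0 0.04 0 0 0 0.8; 0 0 0.04 0 0 0 0.8")

```text
t: 20.48
position: [0.4955, -0.1804, 0.1828]
ee_rot: [0.001, 0.991, 0.136, -0.0]
wrist_force: [-2.2, -0.5, 1.8]
width: 0.339
```

Run:
```python
from h import *
st()
```

```text
t 20.48 pos [ 0.4955 -0.1804  0.1828] yawy -1.2989 tz [-2.0e-04 -2.1e-03 -1.0e+00] F [-2.22 -0.55  1.84] M [-0.258  0.587  0.118] w 0.339 q [-0.02  0.82  0.6   1.76 -0.64  0.76 -0.39]
```

```bash
cat >> h.py <<'E'
def avg(n=6):
    M=[];F=[]
    for i in range(n):
        s=arm.read_state();M.append(s['ft_torque']);F.append(s['wrist_force']);arm.grab_frame("wrist")
    M=np.array(M);print("M",M.mean(0).round(3),"sdz",M[:,2].std().round(3),"F",np.mean(F,0).round(2),M[:,2].round(3))
E
python3 - <<'E'
from h import *
avg(); st()
E
```

```text
M [-0.254  0.622  0.092] sdz 0.015 F [-2.25 -0.4   2.31] [0.118 0.099 0.084 0.083 0.072 0.096]
t 20.77 pos [ 0.4955 -0.1804  0.1828] yawy -1.2988 tz [-2.0e-04 -2.1e-03 -1.0e+00] F [-1.85 -1.16  3.38] M [-0.219  0.643  0.055] w 0.334 q [-0.02  0.82  0.6   1.76 -0.64  0.76 -0.39]
```

Request:
drive_tool(motion="0 0 0.03 0 0 0 0.8; 0 0 0.05 0 0 0 0.8; 0 0 0.05 0 0 0 0.8")

```text
t: 21.15
position: [0.4955, -0.1804, 0.1828]
ee_rot: [0.001, 0.994, 0.111, -0.0]
wrist_force: [-1.6, -0.3, 3.0]
width: 0.341
```

Run:
```python
from h import *
avg(); st()
```

```text
M [-0.209  0.651  0.113] sdz 0.018 F [-2.   -0.29  2.42] [0.125 0.122 0.086 0.123 0.132 0.091]
t 21.45 pos [ 0.4954 -0.1804  0.1828] yawy -1.3487 tz [-2.e-04 -2.e-03 -1.e+00] F [-3.5  -0.92  1.77] M [-0.26   0.676  0.12 ] w 0.34 q [-0.02  0.83  0.61  1.76 -0.65  0.77 -0.42]
```

Request:
drive_tool(motion="0 0 0.03 0 0 0 0.8; 0 0 0.05 0 0 0 0.8; 0 0 0.05 0 0 0 0.8")

```text
t: 21.82
position: [0.4954, -0.1804, 0.1828]
ee_rot: [0.001, 0.996, 0.086, -0.0]
wrist_force: [-2.0, -0.4, 3.5]
width: 0.34
```

Run:
```python
from h import *
avg(); st()
```

```text
M [-0.187  0.719  0.148] sdz 0.015 F [-2.35 -0.48  2.82] [0.166 0.138 0.132 0.171 0.147 0.135]
t 22.12 pos [ 0.4954 -0.1804  0.1828] yawy -1.3985 tz [-2.e-04 -2.e-03 -1.e+00] F [-1.32  0.37  3.13] M [-0.208  0.703  0.165] w 0.339 q [-0.03  0.83  0.63  1.76 -0.67  0.77 -0.46]
```

Request:
drive_tool(motion="0 0 0.03 0 0 0 0.8; 0 0 0.05 0 0 0 0.8; 0 0 0.05 0 0 0 0.8")

```text
t: 22.5
position: [0.4954, -0.1804, 0.1828]
ee_rot: [0.001, 0.998, 0.061, -0.0]
wrist_force: [-1.7, -1.4, 3.3]
width: 0.339
```

Run:
```python
from h import *
avg(); st()
```

```text
M [-0.176  0.796  0.187] sdz 0.029 F [-2.05 -0.59  2.54] [0.212 0.203 0.183 0.127 0.21  0.187]
t 22.8 pos [ 0.4954 -0.1804  0.1828] yawy -1.4485 tz [-2.e-04 -2.e-03 -1.e+00] F [-2.49 -0.92  2.76] M [-0.195  0.775  0.178] w 0.337 q [-0.04  0.83  0.64  1.76 -0.68  0.78 -0.5 ]
```

Request:
drive_tool(motion="0 0 0.03 0 0 0 0.8; 0 0 0.05 0 0 0 0.8; 0 0 0.05 0 0 0 0.8")

```text
t: 23.18
position: [0.4954, -0.1804, 0.1828]
ee_rot: [0.001, 0.999, 0.036, -0.0]
wrist_force: [-2.8, -0.3, 2.1]
width: 0.338
```

Run:
```python
from h import *
avg(); st()
```

```text
M [-0.144  0.841  0.206] sdz 0.021 F [-2.39 -0.31  2.7 ] [0.22  0.162 0.217 0.202 0.226 0.211]
t 23.48 pos [ 0.4954 -0.1804  0.1828] yawy -1.4984 tz [-2.0e-04 -1.9e-03 -1.0e+00] F [-2.14 -1.1   2.48] M [-0.144  0.827  0.109] w 0.34 q [-0.04  0.84  0.66  1.76 -0.69  0.79 -0.53]
```

Torque is rising at about 0.8 N·m/rad, as expected for the clamp, which puts it at about 0.07 to 0.1 rad. I'll go a bit further for margin.

Request:
drive_tool(motion="0 0 0.03 0 0 0 0.8; 0 0 0.06 0 0 0 0.8; 0 0 0.07 0 0 0 0.8; 0 0 0.07 0 0 0 0.8")

```text
t: 23.98
position: [0.4954, -0.1804, 0.1828]
ee_rot: [0.001, 1.0, 0.001, -0.0]
wrist_force: [-2.6, -0.8, 2.3]
width: 0.34
```

Run:
```python
from h import *
avg(); st()
```

```text
M [-0.132  0.931  0.268] sdz 0.021 F [-3.05 -0.49  2.8 ] [0.283 0.251 0.284 0.228 0.284 0.276]
t 24.27 pos [ 0.4954 -0.1804  0.1828] yawy -1.5683 tz [-3.0e-04 -1.9e-03 -1.0e+00] F [-3.2  -0.22  2.21] M [-0.121  0.89   0.219] w 0.339 q [-0.05  0.84  0.68  1.76 -0.71  0.8  -0.59]
```

Request:
drive_tool(motion="0 0 -0.03 -0.4 0 0 0.8; 0 0 -0.05 -0.4 0 0 0.8; 0 0 -0.05 -0.4 0 0 0.6; 0 0 -0.05 -0.4 0 0 0.4; 0 0 -0.05 -0.4 0 0 0.2; 0 0 -0.05 -0.4 0 0 0; 0 0 -0.05 -0.4 0 0 0; 0 0 -0.05 -0.4 0 0 0; 0 0 -0.05 -0.4 0 0 0; 0 0 -0.05 -0.4 0 0 0")

```text
t: 25.52
position: [0.495, -0.1804, 0.1828]
ee_rot: [0.001, 1.0, 0.026, -0.0]
wrist_force: [-0.0, -0.4, 0.2]
width: 0.999
```

Run:
```python
from h import *
st(); shot("wrist","w8")
```

```text
t 25.52 pos [ 0.495  -0.1804  0.1828] yawy -1.5183 tz [-3.0e-04 -1.9e-03 -1.0e+00] F [-0.02 -0.38  0.21] M [-0.007 -0.001  0.017] w 0.999 q [-0.05  0.84  0.66  1.77 -0.7   0.79 -0.55]
```

View pics/w8.png

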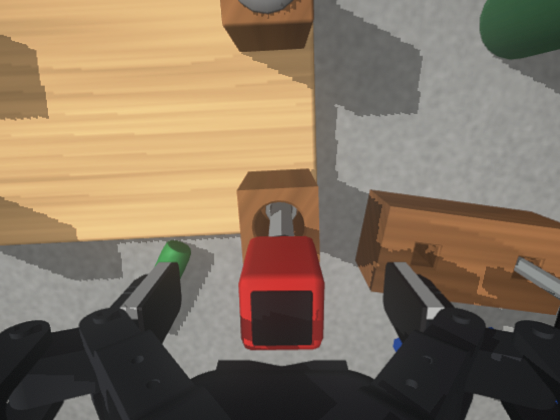

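The fingers are open and clear, and the key stands free. Next I rise straight up.

Request:
drive_tool(motion="0 0 0 0 0 -15 0; 0 0 0 0 0 -35 0; 0 0 0 0 0 -60 0; 0 0 0 0 0 -90 0; 0 0 0 0 0 -120 0; 0 0 0 0 0 -130 0; 0 0 0 0 0 -130 0; 0 0 0 0 0 -130 0")

```text
t: 26.58
position: [0.4949, -0.18, 0.3121]
ee_rot: [0.001, 1.0, 0.026, -0.001]
wrist_force: [-0.7, -1.0, -0.9]
width: 0.998
```

Run:
```python
from h import *
st(); shot("wrist","w9"); shot("scene","s9",(170,80,330,200),5); shot("top","t9",None,1); st()
```

```text
t 26.57 pos [ 0.4949 -0.18    0.3121] yawy -1.5183 tz [-0.0013 -0.0015 -1.    ] F [-0.66 -1.04 -0.95] M [-0.017  0.015  0.009] w 0.998 q [-0.11  0.69  0.8   1.58 -0.53  1.11 -0.7 ]
t 26.73 pos [ 0.4949 -0.1801  0.3123] yawy -1.5184 tz [-0.0012 -0.0017 -1.    ] F [ 0.09  0.23 -0.38] M [-0.044 -0.05   0.013] w 0.999 q [-0.11  0.69  0.8   1.58 -0.53  1.11 -0.7 ]
```

View pics/w9.png

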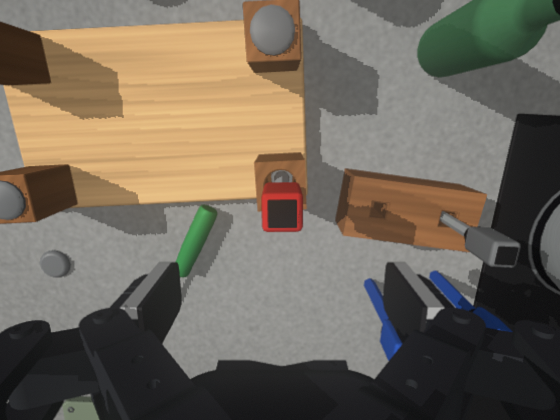

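View pics/s9.png

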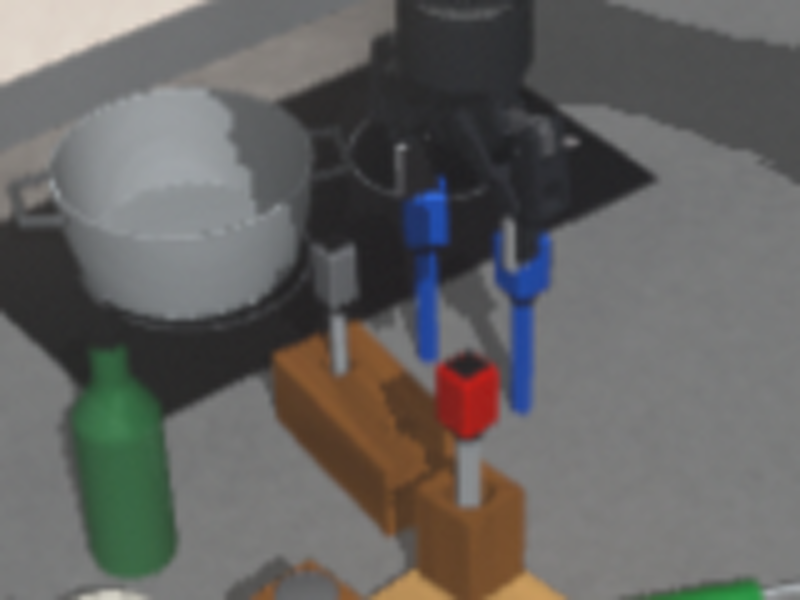

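View pics/t9.png

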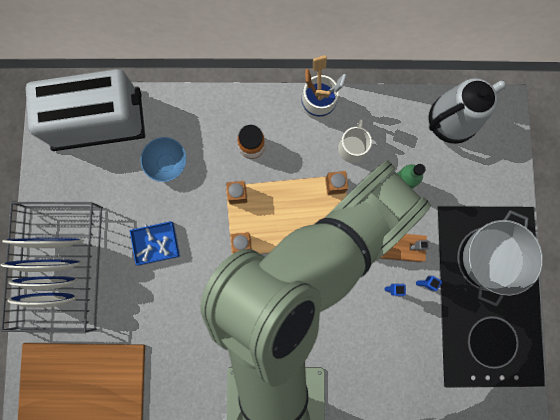

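Run:
```python
from h import *
import pickle
c,im=pickle.load(open("pics/w9.pkl","rb"));cs,_=pickle.load(open("pics/s9.pkl","rb"))
p=(283,213.5);q=(467/5+170,365/5+80)
print(plane(c,p,.1975),plane(cs,q,.1975),"tri",tri([ray(c,p),ray(cs,q)]).round(4))
g=im.max(2)<60; m=g.astype(np.uint8)*255;m[:190]=0;m[235:]=0;m[:,:258]=0;m[:,308:]=0
k=max(cv2.findContours(m,0,2)[0],key=cv2.contourArea);r=cv2.minAreaRect(k);P=[plane(c,t,.1975) for t in cv2.boxPoints(r)]
d=P[1]-P[0];print(r,"edge deg mod90",np.degrees(np.arctan2(d[1],d[0]))%90)
```

```text
[ 0.49588762 -0.18117213  0.1975    ] [ 0.49524528 -0.17760725  0.1975    ] tri [ 0.494  -0.1808  0.1944]
((282.0, 213.5), (25.0, 26.0), 90.0) edge deg mod90 2.960468602813762
```

Run:
```python
from bench import arm
print(arm.sign_off())
```

```text
the job is handed in; nothing more can be done
None
```

I turned the bolt in the loose near-right leg until it was snug. The red-grip key is left standing in it, and the job is handed in at about 27 s.

- **Finding the socket:** The wrist camera showed the socket's position and angle. The key then felt its way in, with a light side touch of about 3 N. It reached the socket floor at the expected height with a push of about 16 N.
- **Turning:** One clockwise turn of about 3.18 rad did it, with no regrip. The torque rose from about 0.09 N·m running free to 0.27 N·m, at roughly the 0.8 N·m/rad expected of the clamp. That puts the clamp at about 0.15 rad, in the middle of the snug range.
- **Last checks:** The key stands upright with its top within about 3 mm of the fully-home height, which is about what the camera can resolve. The gripper is open, about 0.1 m above the key, with no contact force. In the last pictures nothing else had visibly moved; the arm hid parts of the top view.
- **One disagreement:** The turn angle, starting from the socket angle read in the image, suggests up to about 0.30 rad of clamp instead of 0.15. Both values are above snug and below overtightened. I trusted the torque, since the image angle is the less certain of the two.

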